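Click the forensic light source round to the orange filter and light the lamp

TASK

Set the forensic light source for the orange filter: with a fingertip push the white wing of the selector round clockwise, click by click, until it rests in the click position that points at the orange stud, touching only one side of the wing at a time rather than pinching it. Only then press the green lamp button fully down and let it go. Leave the jar, the yellow marker and the brass door lever where they stand.

Things in the scene. Friction and masses are not known exactly. Their poses are not given: they have to be found in the camera images.
- light_source: Fixed light source, a black box 220 x 270 x 85 mm (its x, y, z) with a grey top panel. Origin: centre of its underside, on the table; z up. The selector axis stands at its (0, +45) mm, the lamp button at its (0, -92) mm, on the panel 85 mm above the table; a lens barrel sticks out 35 mm on its +x side.
- selector (a joint): Rotary selector, rad, growing clockwise seen from above. Eight click positions 0.628 apart from 0 to 4.398, end stops at both. A detent resists up to the crest halfway through each click, at most 0.085 N m (2 N at 40 mm), then snaps into the next; let go, it settles in the nearest. Starts in one of the first three, rarely balanced on a crest; the studs are at the 5th to 7th (2.513, 3.142, 3.770).
- selector_axis (a point): Point on the selector's axis at the top of its black disc (88 mm diameter, top 96 mm above the table). A 32 mm hub rises 26 mm from the disc. The wing, a white bar with a red line on top, stands on the disc from the axis out to 52 mm, 14 mm thick, its top 28 mm above the disc. Nothing else stands higher than the disc out there.
- wing_tip (a point): Outer end of the wing, top edge, on its centre line, 52 mm from the selector axis; the horizontal direction from the axis to this point is where the selector points. Seen looking from the axis to the tip, a push on the left face turns it clockwise; touching both 52 mm long side faces at the same time counts as pinching.
- orange_stud: Orange stud, 18 mm diameter, 3 mm high, fixed on the panel 66 mm from the selector axis. Origin: centre of its underside. It marks the click position to choose; the three studs change places from run to run.
- blue_stud: Blue stud, same size and circle, another click position.
- green_stud: Green stud, same size and circle, another click position. (Not the lamp button, which is bigger.)
- lamp_button (a joint): Lamp push button, m pressed: 0 up, 0.006 fully down, which takes about 4 N; springs back when released.
- lamp_button_top (a point): Centre of the top face of the green lamp button, 30 mm diameter, in a black housing on the top panel; pressed straight down.
- powder_jar: Loose grey jar with a black cap, 72 mm diameter, 42 mm high, on the table. Origin: centre of its underside. Leave alone.
- marker_tent: Loose yellow tent-shaped marker, about 70 x 80 x 82 mm, on the table. Origin: centre of its underside. Leave alone.
- door_lever: Loose brass door lever, 62 mm round rose with a neck and a lever reaching 92 mm to its +x, 50 mm high, on the table. Origin: centre of the rose's underside. Leave alone.

How it is judged:
On the way, in this order (a step that is already met when the one before it is completed fails the run):
1. the selector rests in the click position at the orange stud, the lamp button still up (horizontal distance between wing_tip and orange_stud below 0.0195 m and velocity of joint selector between -0.1 and 0.1 rad/s and value of joint lamp_button below 0.002 m), for 0.3 s.
2. the lamp button is pressed down (horizontal distance between wing_tip and orange_stud below 0.0195 m and value of joint lamp_button above 0.0045 m), for 0.04 s.
At the end, for the whole second after the job is handed in: The selector rests in the click at the orange stud (wing tip within 19.5 mm of the stud's centre, 14 mm when seated; about 0.22 rad), the lamp button was pressed 4.5 mm or more and is up again (under 1.5 mm), and jar, marker and door lever are within 15 mm of where they stood (horizontal distance between wing_tip and orange_stud below 0.0195 m and velocity of joint selector between -0.05 and 0.05 rad/s and value of joint lamp_button below 0.0015 m and distance of each of powder_jar, marker_tent, door_lever from where it was at the start of the episode below 0.015 m); the robot touches nothing.
It fails at once if the wing is pinched: both of its faces touched at once (contact force between the fingers and selector_c2 above 0.5 N and contact force between the fingers and selector_c3 above 0.5 N).
It fails at once if the lamp button is pressed (over 3 mm) while the selector is not at the orange stud (not (horizontal distance between wing_tip and orange_stud below 0.0195 m) and value of joint lamp_button above 0.003 m).
It fails at once if a bystander is pushed, lifted or tipped (distance of any of powder_jar, marker_tent, door_lever from where it was at the start of the episode above 0.015 m or angle between any of powder_jar, marker_tent, door_lever's own z axis and vertical above 0.35 rad).
It also fails if it takes over 58 s, if anything falls off the work surface, if the arm or the gripper's body presses on something with over 40 N, if the wrist force passes 120 N, or if a joint passes its speed limit or range.

ROBOT

A 6-joint arm with a two-finger parallel gripper is mounted at the origin on the work surface. World frame = base frame: x ahead of the robot, y to its left, z up, the work surface at z = 0. Lengths are in m, angles in rad, forces in N, time in s.
With the tool pointing down it reaches from about 0.3 to 0.775 m from the base axis. Payload 14.6 kg.
Tool frame: the origin (TCP) lies midway between the tips of the shut fingers; the grasp point (between the pads) lies 19 mm behind it; z points along the fingers, y is the direction in which the jaws open and shut (so a half turn about z gives the same grasp; the last joint's range is limited). The gripper opens to 94 mm and grips with 3 to 60 N. Pads are 16 mm wide; open, the fingers measure 119 mm over their backs; the gripper's body (75 mm by 177 mm) begins 78 mm behind the grasp point.
Start: joints at [1.121, 0.3, 1.521, -0, 1.321, -0.067], TCP at [0.205, 0.51, 0.205] pointing down, gripper open.
Joint ranges: [-3.03, 3.03], [-0.79, 2.21], [0.23, 2.52], [-1.04, 4.18], [0, 3.07], [-2.55, 2.55]. Speed limits (rad/s): [2.22, 2.22, 2.57, 3.14, 3.14, 3.14].

INTERFACE

Orientations are given as a rotation vector (axis times angle).
In Python, from plant import * gives the robot as it stands.
- The arm moves only by the shell command python3 -m handwheel 'ROWS' [FORCE]. ROWS is text: rows parted by semicolons, each of 7 numbers parted by spaces: the shift along the tool's x, y, z in cm, then the turn, a rotation vector about the tool's x, y, z in rad, then the finger opening in cm, from 0 to 9.4. A call has 1 to 10 rows; each row is the pose to reach, as a shift and turn from the pose commanded when the call began, along the tool's axes at that moment; what a row does not reach only later rows make up. A row lasts 1/10 s, in which the tool goes at most 50 mm and 8.59 degrees, less where a joint would pass 70% of its speed; a pose out of reach is approached as far as the arm can. A call with a gripper value outside its range is refused whole. The fingers move at their own pace and stop on an object; FORCE is the grip in N (left out, the last holds). Time passes only in rows, so rows that repeat a pose let the fingers close. It gives the time, the measured TCP pose, the force and the opening at its end, in the units of the state.
- sense(): the state, without advancing time (a new reading comes with each control period).
- camera(name): name is "scene" or "side" or "wrist"; returns a dict with "frame" (420x560x3 uint8, red, green, blue), "z_map" (420x560 float32, m along the optical axis (not along the pixel's ray), 0 where there is no reading), "fx", "fy", "cx", "cy" (pixels), "R" (3x3) and "t" (3): a world point X has camera coordinates R X + t. Camera axes: x right, y down, z forward; pixel columns grow to the right and rows downward; lengths in m; the calibration is good to about 2 mm. The wrist camera is an equidistant fisheye: a pixel r from the principal point sees the ray r / f radians off the axis. A picture is of the moment at which its call begins.
- job_done(): hands the job in, once; it reports no verdict.
Trained networks look in the newest picture that a camera, given by its name, has taken for a name from the list of things; names that differ only in an ending like _2 or _b are one class to them, and where a whole thing is asked for, a point or a joint stands for the part that bears it (a point fixed in the world has none). Each returns a list of dicts, best first, with "confidence" (0 to 1); they miss things now and then, are a little off and sometimes report something else, mostly with a low value. They report only what shows in the picture. A call takes as long as a camera call.
- search_frame(camera, name): "point" ([column, row] in pixels, amid what is visible of it).
The state is a dict: "t": time; "q": joint angles; "joint_velocities": joint speeds; "tau": joint torques, N m; "eef_pos": TCP position; "tcp_rot": TCP orientation; "force": force on the tool from outside, world axes, zero at the start; "torque": the same for the moment, N m; "finger_gap": finger opening in m.
Only numpy, scipy, OpenCV 4.12 (cv2) and the standard library are available. Lean on these libraries where they do the work, as an engineer would, in place of code of your own. Each camera call takes 0.05 s, during which the arm holds its last target.

## Working session

There is one attempt and no reset: what is moved stays moved. The work goes in short steps, Python scripts to look and compute and a shell command to move; the robot and the scene stay as the last step left them, time stands still between calls to the robot, and variables do not carry over. Pictures are saved under pics/ and viewed, and the job is handed in when it is done.

```bash
ls; mkdir -p pics
cat > h.py <<'E'
from plant import *
import numpy as np, cv2
def save(c,n): cv2.imwrite('pics/'+n,cv2.cvtColor(c['frame'],cv2.COLOR_RGB2BGR))
def px2w(c,u,v,z=None,fish=False):
    # intersect with plane z, or depth
    R=np.array(c['R']);t=np.array(c['t'])
    x=(u-c['cx'])/c['fx'];y=(v-c['cy'])/c['fy']
    if fish:
        r=np.hypot(x,y);s=np.tan(r)/r if r>1e-9 else 1;d=np.array([x*s,y*s,1])
    else: d=np.array([x,y,1.])
    if z is None:
        zz=c['z_map'][int(round(v)),int(round(u))];return R.T@(d*zz-t)
    o=-R.T@t;w=R.T@d
    return o+w*(z-o[2])/w[2]
E
python3 - <<'E'
from h import *
s=sense();print(s['t'],s['eef_pos'],s['tcp_rot'],s['finger_gap'])
for n in ['scene','side','wrist']:
    c=camera(n);save(c,n+'0.png')
    for k in ['selector_axis','wing_tip','orange_stud','blue_stud','green_stud','lamp_button_top','powder_jar','marker_tent','door_lever','light_source']:
        r=search_frame(n,k)
        for d in r[:2]:
            u,v=d['point'];print(n,k,round(d['confidence'],2),np.round(d['point'],1),px2w(c,u,v,fish=n=='wrist').round(3))
E
```

```text
pics
0.0 [0.20530569 0.5099476  0.20487949] [-5.97530750e-01 -3.08393097e+00  1.83006025e-03] 0.09389102080817859
scene selector_axis 0.72 [292.1 189.2] [0.572 0.052 0.103]
scene wing_tip 0.95 [290.9 190. ] [0.573 0.047 0.103]
scene orange_stud 0.22 [327.5 181. ] [0.517 0.218 0.043]
scene lamp_button_top 0.47 [247.  207.9] [ 0.582 -0.087  0.106]
scene powder_jar 0.81 [325.4 179.5] [0.506 0.22  0.041]
scene marker_tent 0.93 [341.1 256.6] [0.777 0.038 0.032]
scene door_lever 0.88 [187.4 280.8] [ 0.63  -0.275  0.013]
scene light_source 0.89 [274.5 217.9] [ 0.626 -0.04   0.084]
side wing_tip 0.73 [250.4 202.9] [0.559 0.037 0.105]
side wing_tip 0.15 [262.8 248.5] [ 0.577 -0.077  0.104]
side orange_stud 0.52 [281.9 202.9] [0.621 0.047 0.091]
side orange_stud 0.44 [258.9 240.7] [ 0.571 -0.045  0.088]
side blue_stud 0.43 [273.6 218.5] [0.602 0.009 0.088]
side lamp_button_top 0.45 [263.3 251.4] [ 0.578 -0.086  0.107]
side powder_jar 0.92 [225.6 167.6] [0.507 0.21  0.043]
side marker_tent 0.64 [262.8 252.1] [ 0.577 -0.088  0.108]
side marker_tent 0.58 [342.  224.3] [0.742 0.021 0.047]
side door_lever 0.69 [302.1 373. ] [ 0.632 -0.277  0.014]
side light_source 0.96 [259.8 238.5] [ 0.573 -0.037  0.085]
side light_source 0.68 [264.6 250.8] [ 0.58  -0.085  0.107]
```

Run:
```python
import cv2
for n in ['scene','side']:
    a=cv2.imread(f'pics/{n}0.png')
    x,y=(200,130) if n=='scene' else (180,130)
    cv2.imwrite(f'pics/{n}0c.png',cv2.resize(a[y:y+150,x:x+200],None,fx=4,fy=4,interpolation=cv2.INTER_CUBIC))
```

```text
(no output)
```

View pics/scene0.png

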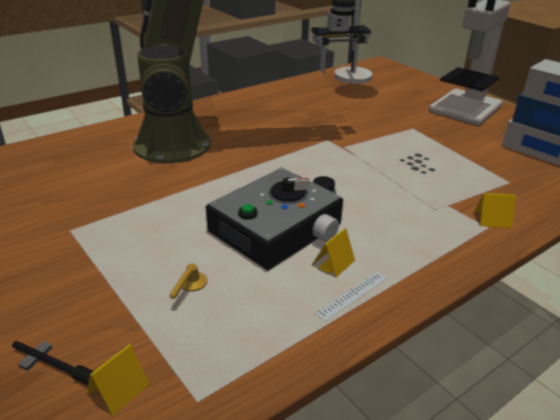

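View pics/scene0c.png

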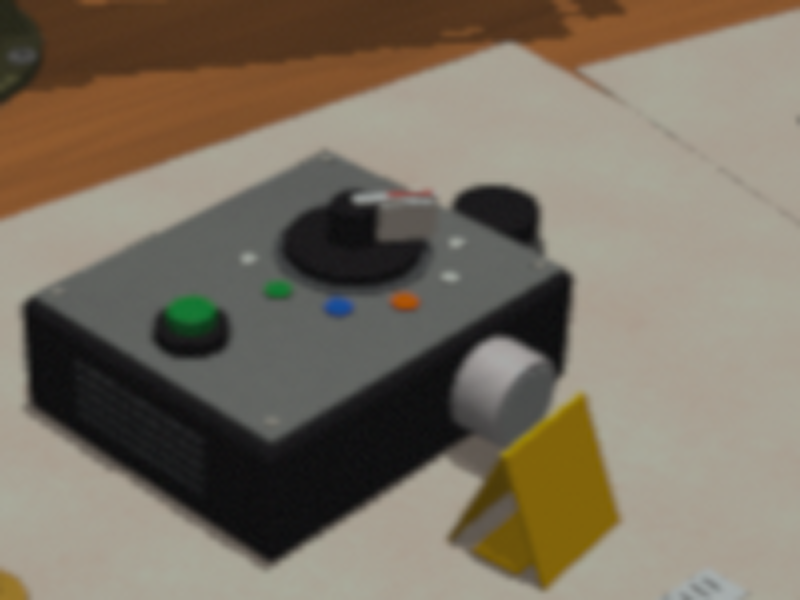

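View pics/side0c.png

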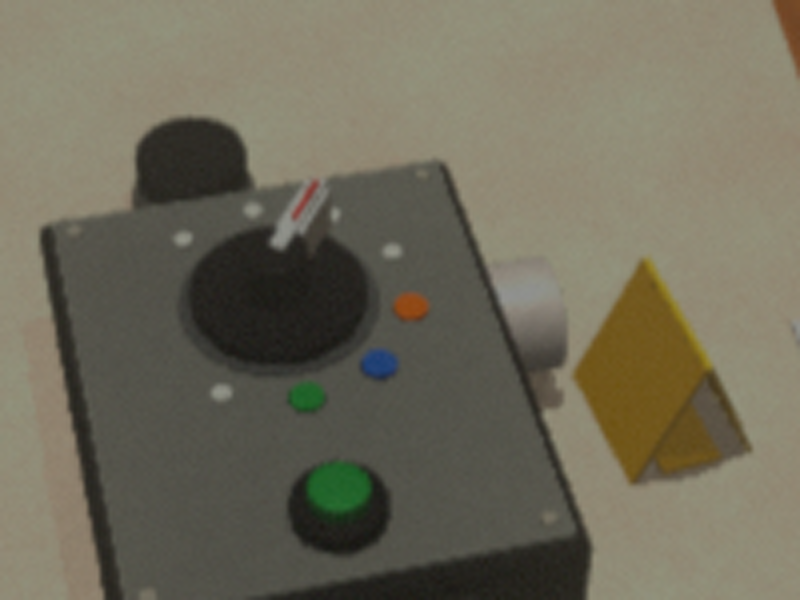

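The side view shows the orange stud at about (283,206), blue at (275,221) and green at (257,229). The white click dots run clockwise from the far left, and the wing points near the third dot. The jar stands close behind the box. Next I work out these positions.

Run:
```python
from h import *
c=camera('side');s=camera('scene')
P={}
def f(c,o,l):
    for n,x,y,z in l:
        P[n]=px2w(c,o[0]+x/4-.4,o[1]+y/4-.4,z);print(n,P[n].round(4))
f(c,(180,130),[('d1',183,238,.085),('d2',253,210,.085),('d3',333,214,.085),('d4',392,250,.085),('or',411,306,.088),('bl',379,363,.088),('gr',307,396,.088),('d8',221,392,.085),('tip',318,182,.124),('inner',280,246,.124),('btn',339,488,.106),('disc',279,293,.096)])
A=[];b=[]
for k in ['d1','d2','d3','d4','or','bl','gr','d8']:
    x,y=P[k][:2];A.append([2*x,2*y,1]);b.append(x*x+y*y)
r=np.linalg.lstsq(np.array(A),np.array(b),rcond=None)[0]
ax=r[:2];print('axis',ax,'R',np.sqrt(r[2]+ax@ax))
for k in P: d=P[k][:2]-ax;print(k,np.degrees(np.arctan2(d[1],d[0])).round(1),np.hypot(*d).round(4))
print('scene')
f(s,(200,130),[('or',405,301,.088),('bl',339,307,.088),('gr',278,290,.088),('btn',192,310,.106),('tip',433,197,.124),('inner',353,200,.124)])
for k in P: d=P[k][:2]-ax;print(k,np.degrees(np.arctan2(d[1],d[0])).round(1),np.hypot(*d).round(4))
for nm,cc,pts in [('jar',c,[(225.6,167.6)]),('tent',c,[(342,224)])]: print(nm,px2w(cc,*pts[0]))
```

```text
d1 [0.509  0.0987 0.085 ]
d2 [0.5452 0.117  0.085 ]
d3 [0.5865 0.1115 0.085 ]
d4 [0.6152 0.0833 0.085 ]
or [0.6216 0.0408 0.088 ]
bl [0.6033 0.0041 0.088 ]
gr [ 0.5677 -0.0147  0.088 ]
d8 [ 0.5268 -0.0069  0.085 ]
tip [0.5787 0.0946 0.124 ]
inner [0.5583 0.0508 0.124 ]
btn [ 0.5794 -0.0854  0.106 ]
disc [0.5567 0.0462 0.096 ]
axis [0.55656057 0.05173703] R 0.06655114113761211
d1 135.4 0.0669
d2 99.9 0.0663
d3 63.4 0.0668
d4 28.3 0.0666
or -9.6 0.066
bl -45.6 0.0668
gr -80.5 0.0674
d8 -116.9 0.0658
tip 62.6 0.0483
inner -27.8 0.002
btn -80.5 0.1391
disc -88.5 0.0055
scene
or [0.6222 0.0405 0.088 ]
bl [0.6049 0.0039 0.088 ]
gr [ 0.569  -0.0154  0.088 ]
btn [ 0.5805 -0.0845  0.106 ]
tip [0.5824 0.0917 0.124 ]
inner [0.5574 0.0488 0.124 ]
d1 135.4 0.0669
d2 99.9 0.0663
d3 63.4 0.0668
d4 28.3 0.0666
or -9.7 0.0666
bl -44.7 0.068
gr -79.5 0.0683
d8 -116.9 0.0658
tip 57.1 0.0476
inner -74.8 0.0031
btn -80.0 0.1383
disc -88.5 0.0055
jar [0.5067714  0.21212081 0.04094503]
tent [0.74305543 0.02446071 0.04376058]
```

```bash
cat >> h.py <<'E'
from scipy.spatial.transform import Rotation as Ro
AX=np.array([.557,.0515])
def rows(targets):
    """targets: list of (x,y,z,yaw of tool x deg) -> rows rel. to current"""
    s=sense();p=s['eef_pos'];R=Ro.from_rotvec(s['tcp_rot'])
    for x,y,z,w in targets:
        w=np.radians(w)
        T=Ro.from_matrix(np.array([[np.cos(w),np.sin(w),0],[np.sin(w),-np.cos(w),0],[0,0,-1]]))
        print(((R.inv().apply(np.array([x,y,z])-p))*100).round(2),(R.inv()*T).as_rotvec().round(3))
def wingpt(th,r,off):
    t=np.radians(th);u=np.array([np.cos(t),np.sin(t)]);n=np.array([-u[1],u[0]])
    return AX+r*u+off*n
E
python3 - <<'E'
from h import *
s=sense();print(Ro.from_rotvec(s['tcp_rot']).as_matrix().round(3),s['q'],s['t'])
x,y=wingpt(63.4,.040,.030);print(x,y)
rows([(x,y,.2,w) for w in (63.4,-116.6,153.4,-26.6)])
E
```

```text
[[-0.928  0.373  0.   ]
 [ 0.373  0.928 -0.   ]
 [-0.    -0.    -1.   ]] [ 1.12141573e+00  2.99909090e-01  1.52100621e+00 -3.24527283e-05
  1.32070082e+00 -6.65955402e-02] 1.75
0.5480857364083698 0.10069894210873781
[-47.08 -25.19   0.55] [0.    0.    1.652]
[-47.08 -25.19   0.55] [-0.     0.    -1.489]
[-47.08 -25.19   0.55] [-0.     0.     0.081]
[-47.08 -25.19   0.55] [-0.   -0.   -3.06]
```

```bash
python3 -m handwheel '-4.5 -2.5 0 0 0 0 0; -9 -5 0 0 0 0 0; -13.5 -7.5 0 0 0 0 0; -18 -10 0 0 0 0 0; -22.5 -12.5 0 0 0 0 0; -27 -15 0 0 0 0.03 0; -31.5 -17.5 0 0 0 0.06 0; -36 -20 0 0 0 0.08 0; -40.5 -22.5 0 0 0 0.08 0; -45 -24.5 0 0 0 0.08 0' 20
python3 - <<'E'
from h import *
c=camera('wrist');save(c,'w1.png')
x,y=wingpt(63.4,.038,.025)
print(sense()['q'],sense()['force'],x,y);rows([(x,y,.16,153.4),(x,y,.108,153.4)])
E
```

```text
t: 2.75
eef_pos: [0.5238, 0.122, 0.2057]
tcp_rot: [0.721, 3.057, 0.0]
force: [0.0, 0.2, 0.9]
finger_gap: 0.0177
[ 1.51975748e-01  2.77771131e-01  1.54974419e+00 -1.48438318e-03
  1.31299876e+00 -9.52078833e-01] [ 2.60136855 -3.2582856  -1.71144462] 0.5516609894168891 0.09667183819586524
[-3.09 -0.76  4.54] [-0.001  0.002 -0.002]
[-3.09 -0.75  9.74] [-0.001  0.002 -0.002]
```

View pics/w1.png

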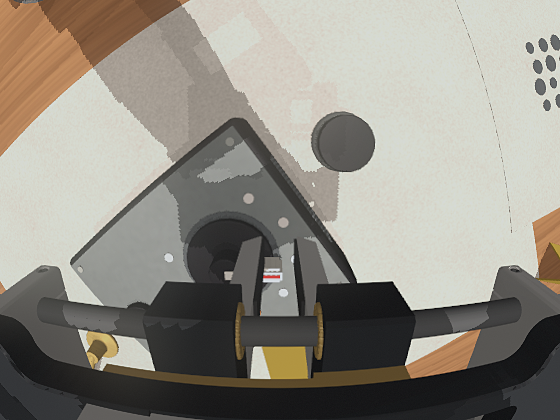

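The wrist view shows the jar at (343,142), the hub at (225,260) and the wing's red line at (271,277), seen between fingers that are still closing. Next I move over the wing's left side and look again before going down.

```bash
python3 -m handwheel '-1.5 -0.4 0 0 0 0 0; -3 -0.7 1.5 0 0 0 0; -3.1 -0.8 4.5 0 0 0 0; -3.1 -0.8 6.5 0 0 0 0;-3.1 -0.8 6.5 0 0 0 0'
python3 - <<'E'
from h import *
c=camera('wrist');save(c,'w2.png');c=camera('side');save(c,'s2.png')
a=cv2.imread('pics/s2.png')[130:280,180:380];cv2.imwrite('pics/s2c.png',cv2.resize(a,None,fx=4,fy=4,interpolation=cv2.INTER_CUBIC))
x,y=wingpt(63.4,.038,.025);rows([(x,y,.108,153.4)]); print(sense()['eef_pos'],x,y)
E
```

```text
t: 3.3
eef_pos: [0.5457, 0.1033, 0.138]
tcp_rot: [-0.718, -3.054, 0.002]
force: [-0.5, -0.2, -0.0]
finger_gap: 0.0003
[-0.71 -0.41  3.32] [0.    0.    0.002]
[0.54711616 0.10350515 0.14122473] 0.5516609894168891 0.09667183819586524
```

View pics/w2.png

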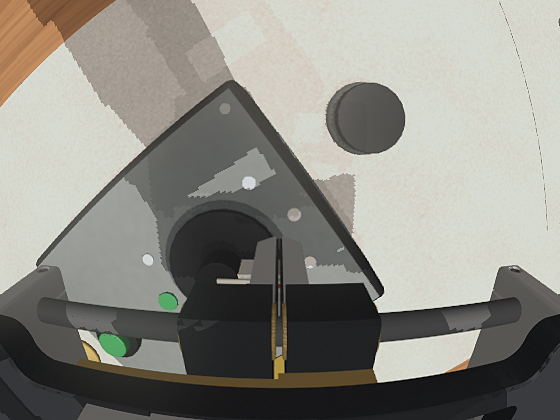

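View pics/s2c.png

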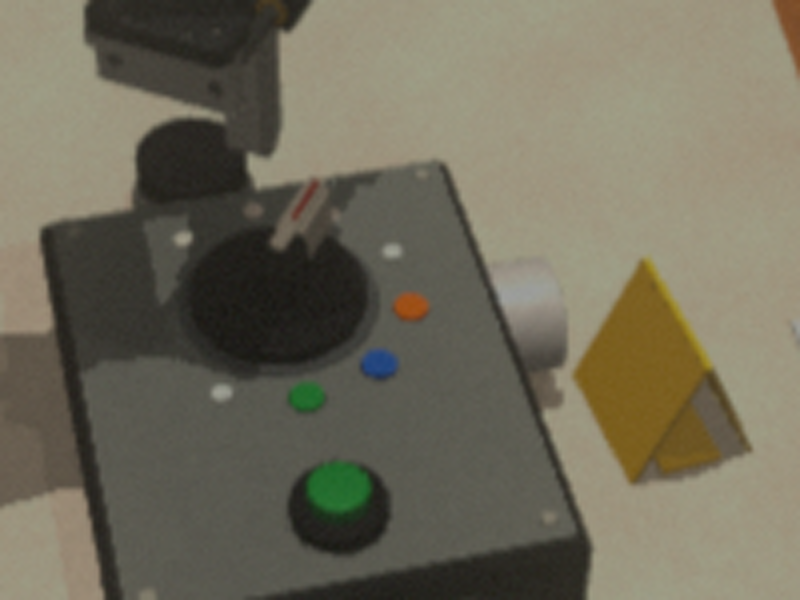

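Side view: the shut fingertip hangs around crop (255,150), on the left side of the wing and clear of it. The wing is still at the third dot. I go down now.

```bash
python3 -m handwheel '-0.1 -0.2 1.5 0 0 0 0; -0.2 -0.4 3.1 0 0 0 0; -0.2 -0.4 3.1 0 0 0 0'
python3 - <<'E'
from h import *
s=sense();print(s['eef_pos'],s['force'],s['t'])
d=s['eef_pos'][:2]-AX
t=np.radians(63.4);print('u',d@[np.cos(t),np.sin(t)],'n',d@[-np.sin(t),np.cos(t)])
L=[63.4,58,50,43,36,29,25,20,15,10,6,3]
rows([(*wingpt(a,.039,.0155),.108,a+90) for a in L])
E
```

```text
t: 3.7
eef_pos: [0.5467, 0.0986, 0.1093]
tcp_rot: [-0.72, -3.057, 0.0]
force: [-1.1, -0.1, -0.1]
finger_gap: 0.0002
[0.54669594 0.09863109 0.10929811] [-1.12691639 -0.08513844 -0.09184166] 3.7
u 0.03752872281087382 n 0.030316794034356158
[-1.48  0.14  0.13] [-0.    -0.001  0.002]
[-1.86  0.27  0.13] [-0.001 -0.001  0.096]
[-2.43  0.4   0.13] [-0.001 -0.001  0.236]
[-2.94  0.44  0.13] [-0.001 -0.001  0.358]
[-3.45  0.42  0.13] [-0.001 -0.001  0.48 ]
[-3.96  0.33  0.13] [-0.001 -0.001  0.602]
[-4.24  0.26  0.13] [-0.001 -0.001  0.672]
[-4.59  0.14  0.13] [-0.001 -0.001  0.759]
[-4.92 -0.01  0.13] [-0.001 -0.     0.847]
[-5.24 -0.19  0.13] [-0.001 -0.     0.934]
[-5.48 -0.36  0.13] [-1.000e-03 -0.000e+00  1.004e+00]
[-5.66 -0.49  0.13] [-1.000e-03 -0.000e+00  1.056e+00]
```

```bash
python3 -m handwheel '-0.7 0.1 0 0 0 0 0; -1.2 0.1 0 0 0 0 0; -1.5 0.15 0 0 0 0 0; -1.7 0.2 0 0 0 0.05 0;-1.9 0.3 0 0 0 0.1 0; -2.15 0.35 0 0 0 0.17 0; -2.4 0.4 0 0 0 0.24 0; -2.65 0.4 0 0 0 0.29 0; -2.9 0.4 0 0 0 0.36 0; -3.1 0.4 0 0 0 0.4 0'
python3 - <<'E'
from h import *
c=camera('side');save(c,'s3.png')
a=cv2.imread('pics/s3.png')[130:280,180:380];cv2.imwrite('pics/s3c.png',cv2.resize(a,None,fx=4,fy=4,interpolation=cv2.INTER_CUBIC))
s=sense();print(s['eef_pos'],s['force'],s['t'])
E
```

```text
t: 4.7
eef_pos: [0.5771, 0.0881, 0.11]
tcp_rot: [1.317, 2.851, 0.0]
force: [0.0, -0.4, -0.1]
finger_gap: 0.0007
[0.57722876 0.08798083 0.10993536] [-0.6093631   0.65842474 -0.23591583] 4.75
```

View pics/s3c.png

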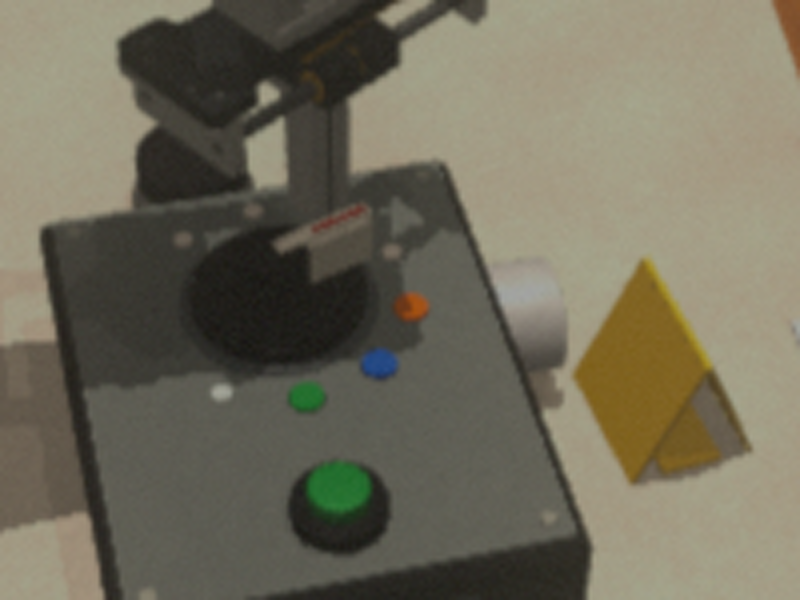

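The wing has clicked into the fourth position, pointing at dot 4, and the fingertip is behind its left face. One click remains.

Run:
```python
from h import *
L=[36,29,24,20,16,12,9,6,4]
rows([(*wingpt(a,.040,.0155),.109,a+90) for a in L])
```

```text
[-0.23  0.2   0.09] [0.001 0.001 0.075]
[-0.74  0.32  0.09] [0.001 0.001 0.197]
[-1.11  0.37  0.09] [0.001 0.001 0.285]
[-1.41  0.39  0.09] [0.001 0.001 0.354]
[-1.71  0.38  0.09] [0.001 0.    0.424]
[-2.01  0.35  0.09] [0.001 0.    0.494]
[-2.23  0.32  0.1 ] [0.001 0.    0.546]
[-2.45  0.28  0.1 ] [0.001 0.    0.599]
[-2.59  0.24  0.1 ] [0.001 0.    0.634]
```

```bash
python3 -m handwheel '-0.25 0.2 0 0 0 0.08 0; -0.5 0.3 0 0 0 0.14 0; -0.75 0.3 0 0 0 0.2 0; -1 0.35 0 0 0 0.26 0; -1.25 0.4 0 0 0 0.32 0; -1.5 0.4 0 0 0 0.38 0; -1.75 0.4 0 0 0 0.43 0; -2 0.35 0 0 0 0.49 0; -2.2 0.3 0 0 0 0.54 0; -2.35 0.3 0 0 0 0.57 0'
python3 - <<'E'
from h import *
c=camera('side');save(c,'s4.png')
a=cv2.imread('pics/s4.png')[130:280,180:380];cv2.imwrite('pics/s4c.png',cv2.resize(a,None,fx=4,fy=4,interpolation=cv2.INTER_CUBIC))
s=sense();print(s['eef_pos'],s['force'],s['t'])
E
```

```text
t: 5.75
eef_pos: [0.5944, 0.0722, 0.1098]
tcp_rot: [2.064, 2.368, 0.0]
force: [0.9, -0.1, -0.2]
finger_gap: 0.0006
[0.59444386 0.07207721 0.10973344] [ 0.46682597 -0.26798496  0.12604343] 5.8
```

View pics/s4c.png

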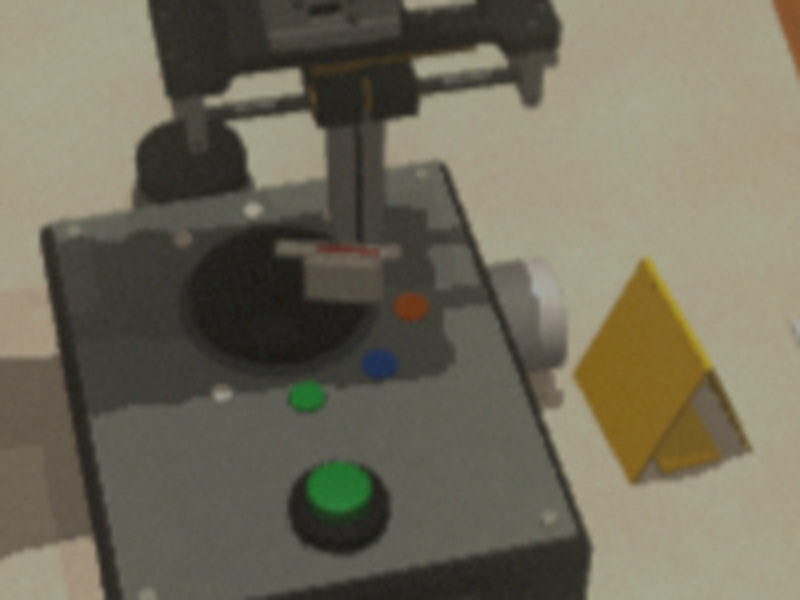

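The red line runs from about (316,247) to (382,253), and the wing is now close to the orange direction. I compute its angle.

```bash
cat >> h.py <<'E'
def wang(c,o,a,b):
    p=px2w(c,o[0]+a[0]/4-.4,o[1]+a[1]/4-.4,.124)[:2];q=px2w(c,o[0]+b[0]/4-.4,o[1]+b[1]/4-.4,.124)[:2]
    d=q-p;e=q-AX;print('red line',np.degrees(np.arctan2(d[1],d[0])).round(1),'axis-tip',np.degrees(np.arctan2(e[1],e[0])).round(1),np.hypot(*e).round(4))
E
python3 - <<'E'
from h import *
c=camera('side')
wang(c,(180,130),(316,247),(382,253))
s=sense();d=s['eef_pos'][:2]-AX
print(s['eef_pos'])
for a in (9,5,0,-5,-9):
  t=np.radians(a);print(a,'u',d@[np.cos(t),np.sin(t)],'n',d@[-np.sin(t),np.cos(t)])
rows([(*wingpt(a,.040,.0155),.109,a+90) for a in (6,3,1)])
E
```

```text
red line -10.9 axis-tip -9.7 0.051
[0.59433703 0.07219842 0.10967586]
9 u 0.040115291254383255 n 0.01460279151933839
5 u 0.0389989331778654 n 0.017365521114255343
0 u 0.037337025572110716 n 0.02069842105110458
-5 u 0.03539096065703984 n 0.023873793505706575
-9 u 0.03363939840576926 n 0.02628438676247151
[-0.12  0.07  0.07] [0.    0.    0.033]
[-0.33  0.13  0.07] [0.    0.    0.086]
[-0.48  0.17  0.07] [0.    0.    0.121]
```

The wing sits at about -10° and the orange stud is at about -9.6°, so it is seated. I back off, lift, and move over the button.

```bash
python3 -m handwheel '1 0 0 0 0 0 0; 1 0 -3 0 0 0 0; 1 0 -6 0 0 0 0; 1 0 -6 0 0 0 0'
python3 - <<'E'
from h import *
c=camera('side');save(c,'s5.png')
a=cv2.imread('pics/s5.png')[130:280,180:380];cv2.imwrite('pics/s5c.png',cv2.resize(a,None,fx=4,fy=4,interpolation=cv2.INTER_CUBIC))
for n in('side','scene'):
  c=camera(n); u,v=(180+339/4-.4,130+488/4-.4) if n=='side' else (200+192/4-.4,130+310/4-.4)
  print([px2w(c,u+i,v).round(4) for i in(-3,0,3)])
s=sense();print(s['eef_pos'],s['force'],s['t'])
rows([(.580,-.085,z,97) for z in (.16,.125,.107,.1)])
E
```

```text
t: 6.25
eef_pos: [0.5941, 0.0832, 0.1737]
tcp_rot: [2.058, 2.368, 0.007]
force: [0.2, -0.2, -0.3]
finger_gap: 0.0003
[array([ 0.574 , -0.0861,  0.1073]), array([ 0.5794, -0.0868,  0.1077]), array([ 0.5847, -0.0863,  0.1066])]
[array([ 0.5773, -0.0907,  0.1066]), array([ 0.5793, -0.0838,  0.1051]), array([ 0.5855, -0.0795,  0.1068])]
[0.59227129 0.08269691 0.16863134] [-0.03432174  0.04788055 -1.03585727] 6.4
[-16.44  -3.54   0.87] [-0.001 -0.     0.017]
[-16.44  -3.53   4.37] [-0.001 -0.     0.017]
[-16.44  -3.53   6.17] [-0.001 -0.     0.017]
[-16.44  -3.53   6.87] [-0.001 -0.     0.017]
```

View pics/s5c.png

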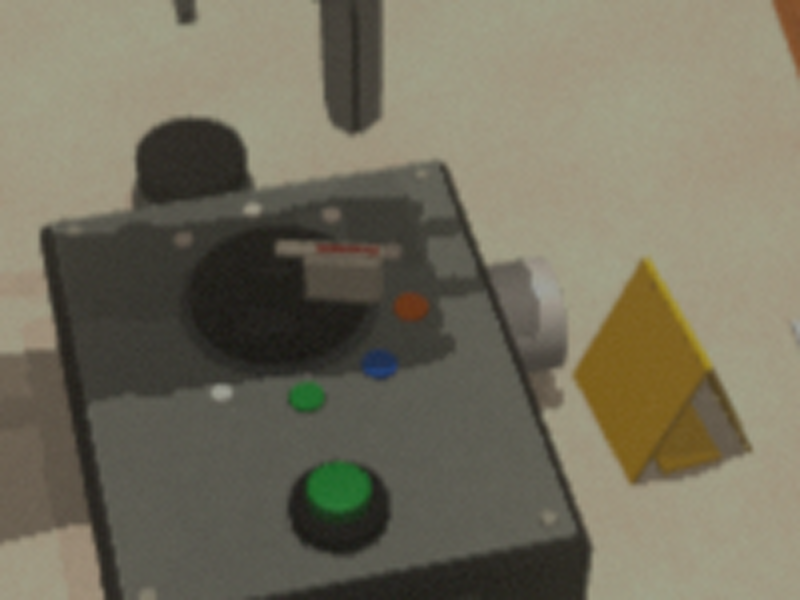

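The wing is free and rests in the same place, pointing at the orange stud. Next is the button.

```bash
python3 -m handwheel '-4 -1 0 0 0 0 0; -8 -2 0 0 0 0 0; -12 -3 0 0 0 0 0; -16.4 -3.5 0 0 0 0 0; -16.4 -3.5 3 0 0 0 0; -16.4 -3.5 4.5 0 0 0 0; -16.4 -3.5 4.5 0 0 0 0;-16.4 -3.5 4.5 0 0 0 0'
python3 - <<'E'
from h import *
c=camera('side');save(c,'s6.png')
a=cv2.imread('pics/s6.png')[130:280,180:380];cv2.imwrite('pics/s6c.png',cv2.resize(a,None,fx=4,fy=4,interpolation=cv2.INTER_CUBIC))
s=sense();print(s['eef_pos'],s['force'],s['t'])
rows([(.580,-.0845,z,97) for z in (.107,.1)])
E
```

```text
t: 7.2
eef_pos: [0.5805, -0.0847, 0.1242]
tcp_rot: [-2.062, -2.369, 0.001]
force: [-0.3, 1.1, 0.0]
finger_gap: 0.0
[ 0.58080423 -0.08470911  0.12485938] [ 2.10567694  0.04076    -0.01292894] 7.25
[ 0.03 -0.08  1.79] [0.    0.    0.016]
[ 0.03 -0.08  2.49] [0.    0.    0.016]
```

View pics/s6c.png

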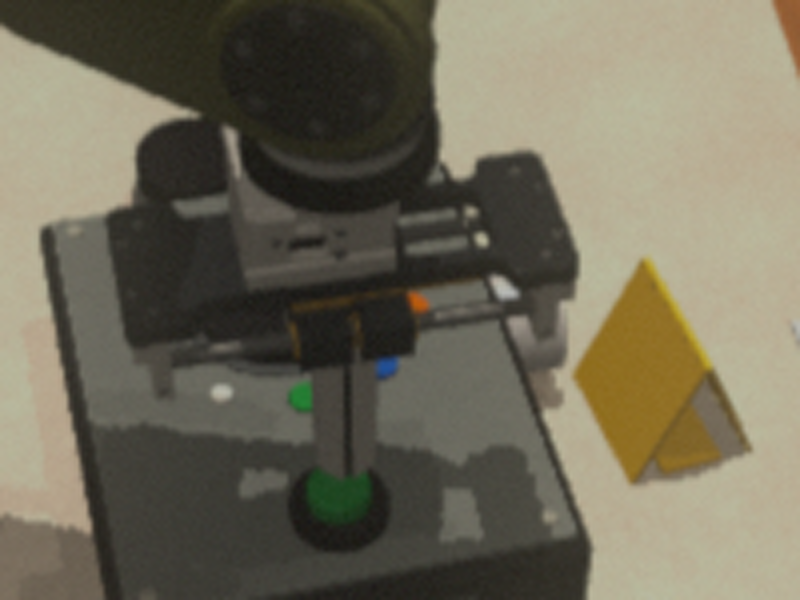

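The fingertip stands above the button, with its tip at about crop (345,472). I press in small steps.

```bash
python3 -m handwheel '0 -0.1 1.0 0 0 0 0; 0 -0.1 1.7 0 0 0 0; 0 -0.1 2.0 0 0 0 0; 0 -0.1 2.2 0 0 0 0; 0 -0.1 2.2 0 0 0 0'; python3 -m handwheel '0 0 0.15 0 0 0 0; 0 0 0.15 0 0 0 0'
```

```text
t: 7.75
eef_pos: [0.5795, -0.085, 0.1024]
tcp_rot: [-2.063, -2.369, 0.0]
force: [-2.3, 0.6, 2.9]
finger_gap: 0.0006
t: 7.95
eef_pos: [0.5797, -0.0851, 0.1013]
tcp_rot: [2.063, 2.369, 0.0]
force: [-2.5, 2.0, 3.4]
finger_gap: 0.0004
```

```bash
python3 -m handwheel '0 0 0.1 0 0 0 0; 0 0 0.1 0 0 0 0'; python3 -m handwheel '0 0 0.1 0 0 0 0; 0 0 0.1 0 0 0 0'; python3 -m handwheel '0 0 0.05 0 0 0 0; 0 0 0.05 0 0 0 0'
```

```text
t: 8.15
eef_pos: [0.5797, -0.0851, 0.1011]
tcp_rot: [2.063, 2.369, 0.001]
force: [-6.7, 1.5, 12.6]
finger_gap: 0.0001
t: 8.35
eef_pos: [0.5798, -0.0851, 0.1009]
tcp_rot: [2.062, 2.369, 0.001]
force: [-9.6, 2.4, 20.0]
finger_gap: 0.0004
t: 8.55
eef_pos: [0.5799, -0.0851, 0.1008]
tcp_rot: [2.062, 2.368, 0.001]
force: [-11.2, 2.7, 23.6]
finger_gap: 0.0007
```

The force rose steeply at z = 0.101, about 6 mm below the rest height of 0.107, so the button is bottomed. I release it and move well clear.

```bash
python3 -m handwheel '0 0 -1 0 0 0 0; 0 0 -4 0 0 0 0; 0 0 -8 0 0 0 0; 0 5 -10 0 0 0 0; 0 10 -10 0 0 0 0; 0 14 -10 0 0 0 0; 0 17 -10 0 0 0 0;0 17 -10 0 0 0 0; 0 17 -10 0 0 0 0'
python3 - <<'E'
from h import *
for n in('side','scene'):
  c=camera(n);save(c,n+'7.png');o=(180,130) if n=='side' else (200,130)
  a=cv2.imread(f'pics/{n}7.png')[o[1]:o[1]+150,o[0]:o[0]+200];cv2.imwrite(f'pics/{n}7c.png',cv2.resize(a,None,fx=4,fy=4,interpolation=cv2.INTER_CUBIC))
  u,v=(180+339/4-.4,130+488/4-.4) if n=='side' else (200+192/4-.4,130+310/4-.4)
  print([px2w(c,u+i,v).round(4) for i in(-3,0,3)])
  for k in ['powder_jar','marker_tent','door_lever']:
    r=search_frame(n,k)
    for d in r[:2]: print(n,k,round(d['confidence'],2),d['point'])
s=sense();print(s['eef_pos'],s['force'],s['t'])
E
```

```text
t: 9.45
eef_pos: [0.7479, -0.0618, 0.1971]
tcp_rot: [-2.062, -2.369, 0.001]
force: [0.0, -0.6, -0.4]
finger_gap: 0.0008
[array([ 0.574 , -0.0873,  0.1088]), array([ 0.5794, -0.0867,  0.1076]), array([ 0.5847, -0.0873,  0.1078])]
side powder_jar 0.87 [224.2, 169.1]
side marker_tent 0.77 [342.1, 224.9]
side door_lever 0.59 [302.7, 373.9]
[array([ 0.5748, -0.0891,  0.1046]), array([ 0.5828, -0.086 ,  0.1078]), array([ 0.5833, -0.0781,  0.1051])]
scene powder_jar 0.66 [326.4, 179.7]
scene marker_tent 0.65 [341.3, 251.2]
scene door_lever 0.58 [188.2, 278.6]
[ 0.74776169 -0.06187592  0.19913623] [ 0.20275399  0.16357854 -0.47539935] 9.85
```

View pics/side7c.png

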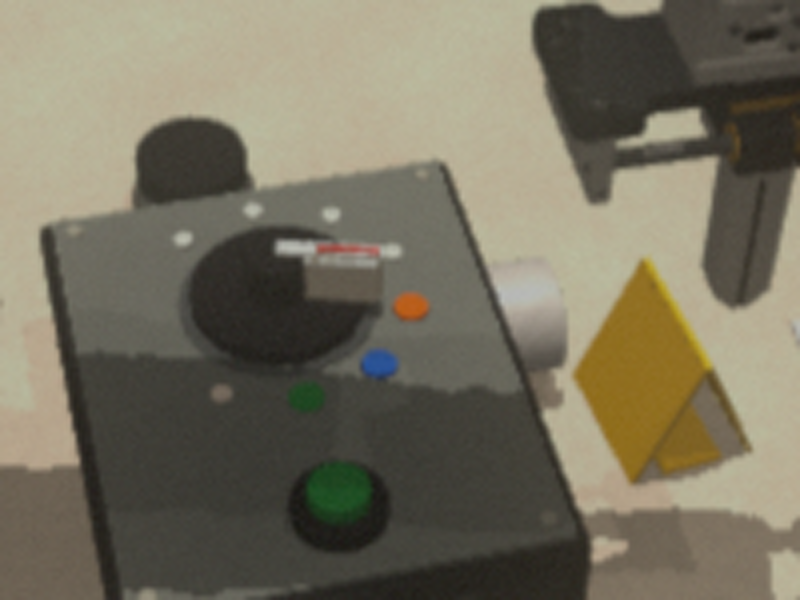

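View pics/scene7.png

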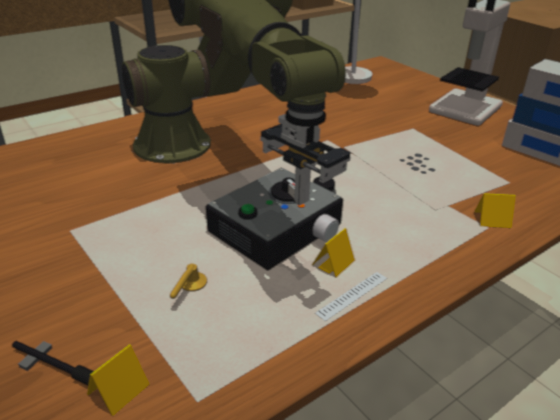

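The wing still points at orange, with its red line ending at crop (380,252). The button is up again, and the jar, marker and lever are where they were. The tool hangs clear at z = 0.2.

```bash
python3 -c "
from plant import *
print(job_done())"
```

```text
the job is handed in; nothing more can be done
None
```

The selector is set to the orange filter and the lamp button was pressed and released. I handed the job in at about 10 s of the 58 s allowed; it reported no verdict.

- **Selector:** I pushed the left face of the wing with the shut fingertips, two clicks from the third position to the fifth. The side camera put it at about -10°, against -9.6° for the orange stud, and its last picture, after the press, shows the wing in the same place. The tool stayed on the left side of the wing, so it was not pinched.
- **Lamp button:** I pressed it down until the force rose steeply at z = 0.101 m, about 6 mm below its rest height of 0.107 m. The force reached 23.6 N. I never saw the button itself while pressed, because the fingers covered it, so full travel is judged from height and force alone. After release, the side camera measured its top at about 0.108 m, so it is up again. The scene camera's readings were noisier, at 0.105 to 0.108 m.
- **Bystanders:** The detections of the jar, marker and door lever stayed within a few pixels of their first positions. The largest shift was the marker, about 5 pixels in the scene view, where its detection was weaker. In the side view it did not move.
- **Robot:** At hand-in it hung clear at z = 0.2 m, touching nothing.

No check failed.

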